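# Tuck the trough cover under the splash apron and hold it down

## Robot

A 7-joint arm with a two-finger parallel gripper is mounted at the origin on a cart in front of the work surface, level with it; the furniture and walls round the work are solid. World frame = base frame: x ahead of the robot, y to its left, z up, the work surface at z = 0. Lengths are in m, angles in rad, forces in N, time in s.
With the tool pointing down it reaches from about 0.4 to 0.875 m from the base axis. Payload 19.3 kg.
Tool frame: the origin (TCP) lies at the very end of the fingers, on their centre line; the grasp point (between the pads) lies 19 mm behind it; z points along the fingers, y is the direction in which the jaws open and shut (so a half turn about z gives the same grasp; the last joint's range is limited). The gripper opens to 85 mm and grips with 20 to 120 N. Pads are 22 mm wide; open, the fingers measure 114 mm over their backs; the gripper's body (76 mm by 85 mm) begins 54 mm behind the grasp point. The pads swing forward as they close: fully open they stand 13 mm farther back than shut.
Start: joints at [1.185, 0.521, -0.036, 1.599, 0.021, 1.021, -0.113], TCP at [0.194, -0.594, 0.231] pointing down, gripper open.
Joint ranges: [-2.91, 2.91], [-0.3, 2.13], [-1.5, 1.42], [0.17, 2.43], [-1.26, 4.41], [0.16, 1.93], [-2.52, 2.52]. Speed limits (rad/s): [1.89, 1.89, 2.39, 2.39, 3.01, 3.01, 3.01].

## Interface

Orientations are given as [roll, pitch, yaw] about the fixed x, y, z axes, in that order (R = Rz(yaw) Ry(pitch) Rx(roll)).
In Python, from workcell import bot, grab_frame, calibration, workorder gives the robot as it stands.
- The arm moves only by the tool move_arm, never from a script. Its arguments are lists of equal length, an entry for each row: "jaw": the closure in counts, from 0 (fully open) to 255 (shut); "dp": the shift along the tool's x, y, z in units of 800 mm (1.0 is 800 mm), a list of three; "rotation": the turn, a rotation vector about the tool's x, y, z in units of pi rad (1.0 is pi rad), a list of three. In form: {"jaw": [jaw, ...], "dp": [[dx, dy, dz], ...], "rotation": [[rx, ry, rz], ...]}. A call has 1 to 10 rows; each row shifts and turns the commanded pose from where the row before left it, along the tool's axes as they then stand; what a row does not reach is not made up. A row lasts 1/8 s, in which the tool goes at most 62.5 mm and 10.7 degrees, less where a joint would pass 70% of its speed; a pose out of reach is approached as far as the arm can. A call with a number of a shift or a turn outside -1 to 1 is refused whole. A call with a gripper value outside its range is refused whole. The fingers move at their own pace and stop on an object; "squeeze" is the grip in N (left out, the last holds). Time passes only in rows, so rows that do not move let the fingers close. It gives the time, the measured TCP pose, the force and the opening at its end, in the units of the state.
- bot.observe(): the state, without advancing time (a new reading comes with each control period).
- grab_frame(name): name is "side" or "top"; returns the picture (384x512x3 uint8, blue, green, red); there is no depth.
- calibration(name): a dict with "camera_matrix" (3x3 intrinsics, pixels), "T" (4x4, takes a point from camera to world coordinates). Camera axes: x right, y down, z forward; pixel columns grow to the right and rows downward; lengths in m; the calibration is good to about 2 mm. A picture is of the moment at which its call begins. calibration takes no time and is no camera call.
- workorder.job_done(): hands the job in, once; it reports no verdict.
The state is a dict: "clock": time; "qpos": joint angles; "qd": joint speeds; "joint_efforts": joint torques, N m; "position": TCP position; "tool_rot": TCP orientation; "force": force on the tool from outside, world axes, zero at the start; "moment": the same for the moment, N m; "grip_width": finger opening in m.
Only numpy, scipy, OpenCV 4.12 (cv2) and the standard library are available. Lean on these libraries where they do the work, as an engineer would, in place of code of your own. Each camera call takes 0.05 s, during which the arm holds its last target. There are 200 camera calls.

## Task

Close the drain trough of the staining deck: pick up the loose dark steel cover plate by its fin, lay it across the two ledges, centred and square, and slide its rear edge well under the hinged splash apron, close up to the stop rail, without lifting the apron. Then press the cover down flat against the sprung seal bar, so that the bar is fully down, and finish while still holding it pressed down (do not let go); leave the petri dish, the vial and the tube rack where they are.

Things in the scene. Friction and masses are not known exactly. Their poses are not given: they have to be found in the camera images.
- deck: Grey staining deck, fixed, 175 (x) by 190 (y) mm, 66 high at the back. Origin on the bench, 80 mm behind its front face, midway across; x to its back, y left, z up. Open trough x = -40 to 35 mm, 155 wide (y); ledges before and behind it, tops z = 20: front x = -80 to -50, rear x = 35 to 90 (trough end walls 2 mm lower). Yaw within 0.3 rad.
- deck_stop (a point): Middle of the foot of the stop rail's front face, on the rear ledge, at x = 75, y = 0, z = 20 mm of the deck; rail 176 mm long, 12 mm high, hidden under the apron. Deck's axes.
- deck_lip (a point): Middle of the apron's front lip as it hangs shut (point fixed to the deck, deck's axes): x = 45, y = 0, z = 34 mm of the deck. Lip: 4 mm round bar with its underside at z = 34, so 14 mm above the rear ledge and 11 mm above the raised seal bar. The apron slopes up from there to its hinge at x = 84, z = 58 mm.
- apron (a joint): Hinge of the white splash apron (184 mm wide, 45 long, 60 g), rad: 0 hanging shut on its stop, growing as its lip is lifted. It swings freely and anything that touches it from below lifts it.
- seal (a joint): Black seal bar, 9 by 150 mm, just behind the front ledge, centred at x = -44.5 mm of the deck, m: 0 up (top z = 23 mm, 3 above the ledges), 0.003 fully down (level with them). Its spring pushes up with 3 N at 0, 6 N fully down; the cover's weight alone does not sink it. 8 to 12 N down on the seated cover's fin does.
- cover: Loose dark steel cover plate, 130 (x) by 160 (y) by 5 mm, about 250 g, slotted top, lying flat on the bench within 0.5 rad of the robot's x. Origin: middle of its underside; x to its rear edge (the long side farther from the fin), y left, z up. Carries the fin.
- cover_fin (a point): Centre of the upright grip fin on the cover, 20 mm in front of the plate's middle (45 mm from the front edge, 85 from the rear edge), 21.5 mm above the plate's underside. Fin 14 mm thick (x), 60 long (y), its top 38 mm above the plate's underside. Cover's axes.
- cover_rear (a point): Middle of the cover's rear edge, at its underside; cover's axes. With the cover home against the stop rail this point lies at point deck_stop, 30 mm behind the apron's lip.
- petri_mid (a point): Middle of an open petri dish (55 mm across, 12 mm high), a bystander on the front of the bench.
- vial_mid (a point): Middle of a small vial with a screw cap (24 mm across, 52 mm high), a bystander.
- rack_mid (a point): Middle of an empty clear tube rack (68 by 156 by 58 mm), a bystander.

How it is judged:
By the outcome, as a careful person would: the job done as asked, in the order asked, and still so for the second after the job is handed in, while the arm keeps its last pose, push and grip.
It also fails if it takes over 38 s, if anything falls off the work surface, if the arm or the gripper's body presses on something with over 40 N, if the wrist force passes 120 N, or if a joint passes its speed limit or range.

## Working session

There is one attempt and no reset: what is moved stays moved. The work goes in short steps, Python scripts to look and compute and a tool call to move; the robot and the scene stay as the last step left them, time stands still between calls to the robot, and variables do not carry over. Pictures are saved under pics/ and viewed, about 8 in all and at most 12, crops included, and the job is handed in when it is done.

Besides the shell and the picture viewer there is one more tool, called after "Call:" by a JSON object that holds its "api" and its "payload". move_arm: Moves the arm, as the interface text tells. Shifts and turns lie within -1 to 1; 1 stands for 800 mm of shift or pi rad of turn. Its arguments: {"type":"object","properties":{"jaw":{"type":"array","items":{"type":"number"}},"dp":{"type":"array","items":{"type":"array","items":{"type":"number","minimum":-1,"maximum":1}}},"rotation":{"type":"array","items":{"type":"array","items":{"type":"number","minimum":-1,"maximum":1}}},"squeeze":{"type":"number"}},"required":["jaw","dp","rotation"]}

```bash
mkdir -p pics; ls
python3 - <<'E'
from workcell import bot, grab_frame, calibration
import cv2
for n in("top","side"):
    cv2.imwrite(f"pics/{n}0.png",cv2.resize(grab_frame(n),(800,600),interpolation=cv2.INTER_CUBIC)); c=calibration(n); print(n,c["camera_matrix"],c["T"])
print(bot.observe())
E
```

```text
pics
top [[404.53418062   0.         255.20405652]
 [  0.         404.53418062 191.56670104]
 [  0.           0.           1.        ]] [[ 0.0277248  -0.99466723  0.09934004  0.4054868 ]
 [-0.99957432 -0.02848949 -0.00628707 -0.0978245 ]
 [ 0.00908369 -0.09912345 -0.99503368  1.26974346]
 [ 0.          0.          0.          1.        ]]
side [[365.61162616   0.         251.44697441]
 [  0.         365.61162616 195.6284445 ]
 [  0.           0.           1.        ]] [[-0.92610337 -0.22516981  0.30270631  0.10268307]
 [-0.37709674  0.57678666 -0.72464833  0.88847017]
 [-0.01142803 -0.78524882 -0.61907487  0.92939089]
 [ 0.          0.          0.          1.        ]]
{'clock': 0.1, 'qpos': array([ 1.18479291,  0.52194061, -0.03633024,  1.59995783,  0.02121258,
        1.02107295, -0.11280305]), 'qd': array([-0.00300721, -0.00204101,  0.00164586, -0.0020287 , -0.00167027,
       -0.00147666, -0.00088844]), 'joint_efforts': array([ 4.74570435e-03, -9.28490353e+01,  1.98455192e+00, -3.70532370e+01,
        1.80281710e-02,  5.30918391e-03,  1.78272535e-05]), 'position': array([ 0.19398667, -0.59381997,  0.2307894 ]), 'tool_rot': array([-3.14060235e+00,  7.79632699e-05,  3.15798563e-01]), 'force': array([-0.96533532, -0.67354488,  1.00002136]), 'moment': array([-0.0009527 , -0.06183791, -0.05176369]), 'grip_width': 0.08563010544413667}
```

View pics/top0.png

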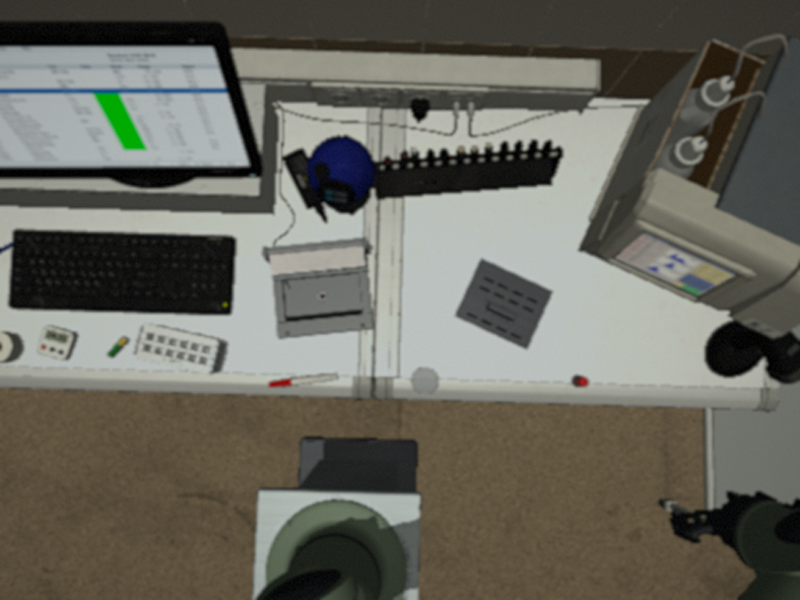

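View pics/side0.png

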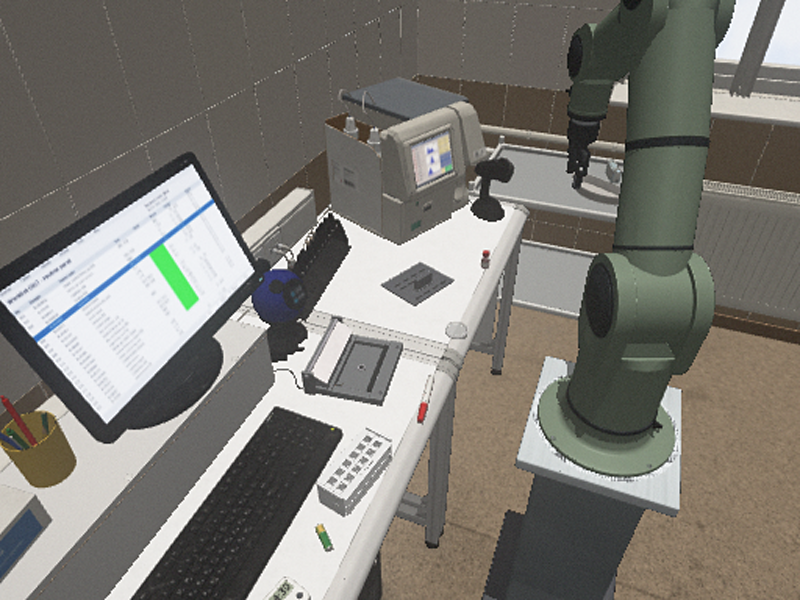

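The top view shows the deck near (322,290), the cover near (504,303) with its fin nearer the front edge, the petri dish at (425,380), the vial at (580,381) and the rack at (180,347). I'll enlarge the deck and the cover.

```bash
cat > h.py <<'E'
import numpy as np, cv2
from workcell import bot, grab_frame, calibration
def ray(n,u,v,z):
    c=calibration(n); K=np.array(c["camera_matrix"]);T=np.array(c["T"])
    d=T[:3,:3]@np.linalg.solve(K,[u,v,1]); o=T[:3,3]
    return (o+d*(z-o[2])/d[2])[:2]
def proj(n,P):
    c=calibration(n); K=np.array(c["camera_matrix"]);T=np.linalg.inv(np.array(c["T"]))
    q=(T[:3,:3]@np.atleast_2d(P).T+T[:3,3:]); q=K@q; return (q[:2]/q[2]).T
def crop(n,x,y,w,h,s,f,im=None):
    im=grab_frame(n) if im is None else im
    cv2.imwrite(f"pics/{f}.png",cv2.resize(im[y:y+h,x:x+w],None,fx=s,fy=s,interpolation=cv2.INTER_CUBIC)); return im
E
python3 - <<'E'
from h import *
# deck top px x 165-240,y 150-218 ; cover 288-358,162-226
im=grab_frame("top")
a=cv2.resize(im[148:223,165:243],None,fx=5,fy=5,interpolation=cv2.INTER_CUBIC)
b=cv2.resize(im[158:233,285:363],None,fx=5,fy=5,interpolation=cv2.INTER_CUBIC)
cv2.imwrite("pics/c1.png",np.clip(np.hstack([a,b])*1.0,0,255).astype(np.uint8))
E
```

```text
(no output)
```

View pics/c1.png

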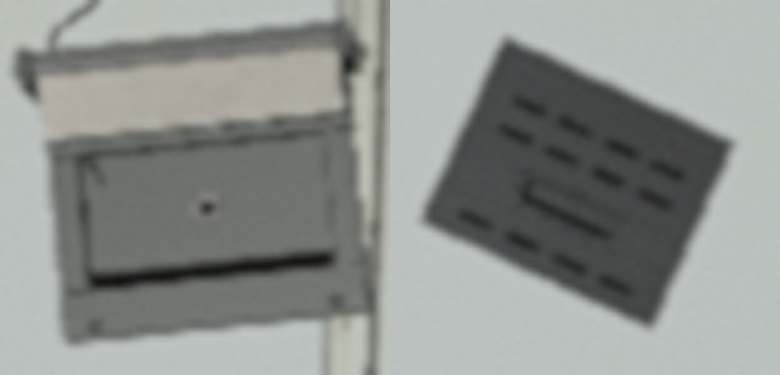

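The crop shows the cover corners at (507,38), (733,145), (653,325) and (423,220). The black seal bar runs (95,279)–(332,259), the apron lip (47,141)–(351,113), and the deck front corners are (68,342) and (370,312).

```bash
cat > fit.py <<'E'
from h import *
from scipy.optimize import least_squares
def px(p,ox,oy,x0=0): p=np.array(p,float); return np.c_[(p[:,0]-x0+.5)/5-.5+ox,(p[:,1]+.5)/5-.5+oy]
def W(s,M):
    c,q=np.cos(s[2]),np.sin(s[2]); M=np.array(M,float)
    return np.c_[s[0]+c*M[:,0]-q*M[:,1],s[1]+q*M[:,0]+c*M[:,1],M[:,2]]
def fit(M,P,s0):
    r=least_squares(lambda s:(proj("top",W(s,M))-P).ravel(),s0); print(r.x.round(4),r.fun.reshape(-1,2).round(2).tolist()); return r.x
E
python3 - <<'E'
from fit import *
C=fit([[.065,.08,.004],[.065,-.08,.004],[-.065,-.08,.004],[-.065,.08,.004]],px([(507,38),(733,145),(653,325),(423,220)],285,158,390),[.5,-.35,-.3])
D=fit([[-.0445,.075,.023],[-.0445,-.075,.023],[.043,.092,.036],[.043,-.092,.036],[-.08,.095,.01],[-.08,-.095,.01]],px([(95,279),(332,259),(47,141),(351,113),(68,342),(370,312)],165,148),[.5,0,.1])
fin=W(C,[[-.02,0,.0215]]);print("fin",fin)
for n,u,v,z in(("petri",425,380,.01),("vial",580,381,.05)): print(n,ray(n and "top",u*.64-.5,v*.64-.5,z))
E
```

```text
[ 0.5306 -0.3174 -0.4105] [[-0.22, -0.49], [0.71, -0.55], [0.01, 0.85], [-0.49, 0.16]]
[0.5393 0.0469 0.1211] [[-0.67, 0.28], [0.42, -0.2], [0.53, -0.21], [-0.57, -0.06], [-0.13, -0.07], [0.43, 0.25]]
fin [[ 0.51225494 -0.30943933  0.0215    ]]
petri [ 0.37388119 -0.16055451]
vial [ 0.38116242 -0.45619621]
```

Call:
{"api": "move_arm", "payload": {"jaw": [0,0,0,0,0], "dp": [[0,0,0],[0,0,0],[0,0,0],[0,0,0],[0,0,0]], "rotation": [[0,0,-0.0538],[0,0,-0.0538],[0,0,-0.0538],[0,0,-0.0538],[0,0,-0.0538]], "squeeze": 60}}

```text
clock: 0.78
position: [0.194, -0.594, 0.231]
tool_rot: [-3.141, -0.0, 1.166]
force: [0.1, 0.1, 0.0]
grip_width: 0.0852
```

Call:
{"api": "move_arm", "payload": {"jaw": [0,0,0,0,0,0,0,0,0,0], "dp": [[0.0485,0.0223,0.0139],[0.0485,0.0223,0.0139],[0.0485,0.0223,0.0139],[0.0485,0.0223,0.0139],[0.0485,0.0223,0.0139],[0.0485,0.0223,0.0139],[0.0485,0.0223,0.0139],[0.0485,0.0223,0.0139],[0.0485,0.0223,0.0139],[0.0485,0.0223,0.0139]], "rotation": [[0,0,0],[0,0,0],[0,0,0],[0,0,0],[0,0,0],[0,0,0],[0,0,0],[0,0,0],[0,0,0],[0,0,0]]}}

```text
clock: 2.02
position: [0.5132, -0.3083, 0.1196]
tool_rot: [-3.141, 0.0, 1.161]
force: [0.6, -0.1, -0.1]
grip_width: 0.0855
```

Run:
```python
from h import *
o=bot.observe(); print({k:o[k] for k in("clock","position","tool_rot","force","qpos")})
crop("side",200,140,120,80,6,"s1")
```

```text
{'clock': 2.025, 'position': array([ 0.51318462, -0.30834322,  0.11957205]), 'tool_rot': array([-3.14128874e+00,  4.09066844e-05,  1.16070822e+00]), 'force': array([ 0.63555313, -0.11398672, -0.11205809]), 'qpos': array([ 0.62364913,  0.62569204, -0.2624111 ,  1.75548539,  0.21583474,
        0.78890225, -0.15413727])}
```

View pics/s1.png

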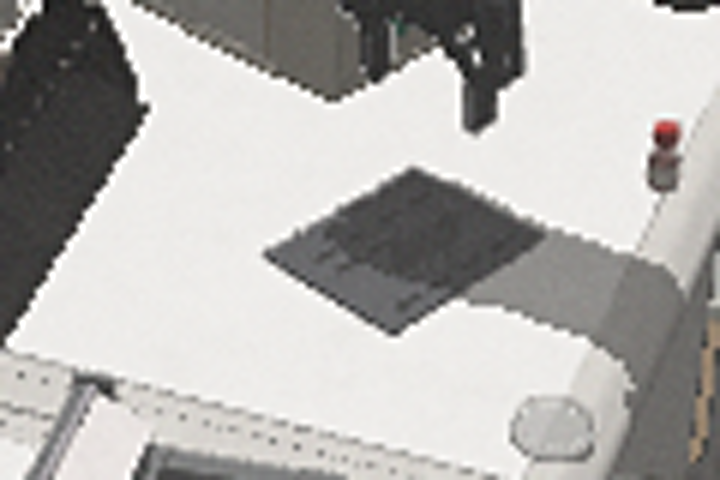

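The gripper is above the cover. In this crop the cover corners are at (413,167), (545,236), (392,335) and (263,254). I'll cross-check the cover pose against the side view.

Run:
```python
from fit import *
M=[[.065,.08,.004],[.065,-.08,.004],[-.065,-.08,.004],[-.065,.08,.004]]
s=[.5306,-.3174,-.4105]
print(((proj("side",W(s,M))-[200,140]+.5)*6-.5).round(0))
```

```text
[[264. 255.]
 [418. 166.]
 [549. 237.]
 [395. 334.]]
```

Call:
{"api": "move_arm", "payload": {"jaw": [0,0,0,0,0], "dp": [[-0.0017,0,0.0345],[0,0,0.0345],[0,0,0.0345],[0,0,0.0345],[0,0,0]], "rotation": [[0,0,0],[0,0,0],[0,0,0],[0,0,0],[0,0,0]]}}

```text
clock: 2.7
position: [0.5106, -0.31, 0.0081]
tool_rot: [-3.138, -0.0, 1.161]
force: [0.3, -0.3, 0.5]
grip_width: 0.0854
```

Call:
{"api": "move_arm", "payload": {"jaw": [255,255,255,255,255,255,255,255], "dp": [[0,0,0],[0,0,0],[0,0,0],[0,0,0],[0,0,0],[0,0,0],[0,0,0],[0,0,0]], "rotation": [[0,0,0],[0,0,0],[0,0,0],[0,0,0],[0,0,0],[0,0,0],[0,0,0],[0,0,0]], "squeeze": 60}}

```text
clock: 3.7
position: [0.5121, -0.3108, 0.0103]
tool_rot: [3.141, 0.0, 1.161]
force: [-1.6, 0.4, 8.4]
grip_width: 0.0127
```

Call:
{"api": "move_arm", "payload": {"jaw": [255,255,255,255,255,255], "dp": [[0,0,-0.01],[0,0,-0.03],[0,0,-0.03],[0,0,-0.03],[0,0,-0.03],[0,0,0]], "rotation": [[0,0,0],[0,0,0],[0,0,0],[0,0,0],[0,0,0],[0,0,0]]}}

```text
clock: 4.45
position: [0.5125, -0.3111, 0.1154]
tool_rot: [3.139, 0.0, 1.161]
force: [0.8, 0.0, -3.2]
grip_width: 0.0131
```

Run:
```python
from h import *
o=bot.observe(); print({k:o[k] for k in("clock","position","tool_rot","force","moment","grip_width")})
a=grab_frame("side")[100:200,190:320]; b=grab_frame("top")[140:240,270:370]
f=lambda i:cv2.resize(i,None,fx=3.4,fy=5,interpolation=3)
cv2.imwrite("pics/s2.png",np.hstack([cv2.resize(a,None,fx=3.3,fy=3.3,interpolation=2),cv2.resize(b,None,fx=3.3,fy=3.3,interpolation=2)]))
```

```text
{'clock': 4.45, 'position': array([ 0.51248745, -0.31106846,  0.11540304]), 'tool_rot': array([3.13878690e+00, 3.16638547e-04, 1.16060691e+00]), 'force': array([ 0.76688526,  0.02896228, -3.23213065]), 'moment': array([ 0.03011945, -0.00375999, -0.00901117]), 'grip_width': 0.013101902368192163}
```

View pics/s2.png

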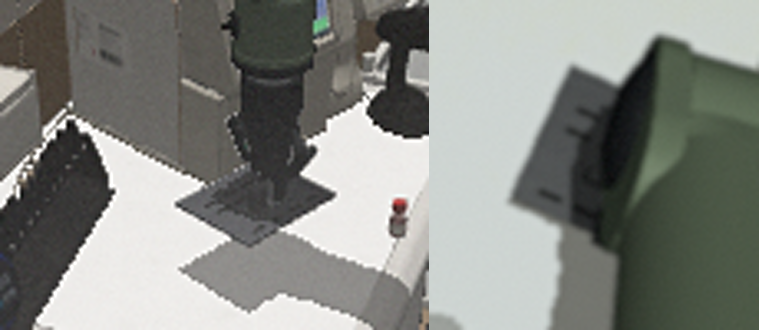

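The cover is held and level. Next: turn to the deck's yaw and carry it to the staging point.

Call:
{"api": "move_arm", "payload": {"jaw": [255,255,255,255,255], "dp": [[0,0,0],[0,0,0],[0,0,0],[0,0,0],[0.02,0.001,0]], "rotation": [[0,0,-0.0423],[0,0,-0.0423],[0,0,-0.0423],[0,0,-0.0422],[0,0,0]]}}

```text
clock: 5.18
position: [0.5098, -0.2948, 0.1124]
tool_rot: [-3.14, -0.001, 1.69]
force: [0.0, -0.0, -2.6]
grip_width: 0.0131
```

Call:
{"api": "move_arm", "payload": {"jaw": [255,255,255,255,255,255,255,255,255,255], "dp": [[0.04,0.002,0],[0.05,0.0025,0],[0.055,0.0025,0],[0.055,0.0025,0],[0.055,0.0025,0],[0.055,0.0025,0],[0.05,0.0025,0],[0.04,0.002,0],[0.018,0.001,0],[0,0,0]], "rotation": [[0,0,0],[0,0,0],[0,0,0],[0,0,0],[0,0,0],[0,0,0],[0,0,0],[0,0,0],[0,0,0],[0,0,0]]}}

```text
clock: 6.42
position: [0.4856, 0.04, 0.1135]
tool_rot: [-3.141, -0.0, 1.692]
force: [0.8, -1.0, -1.2]
grip_width: 0.0133
```

Run:
```python
from h import *
o=bot.observe(); print({k:o[k] for k in("clock","position","tool_rot","force","moment","grip_width")})
crop("side",180,180,100,85,7,"s3")
```

```text
{'clock': 6.425, 'position': array([0.48562172, 0.04001177, 0.11347147]), 'tool_rot': array([-3.14107262e+00, -1.07878557e-04,  1.69229010e+00]), 'force': array([ 0.78910715, -0.98929257, -1.19534819]), 'moment': array([-0.07914352,  0.10272999,  0.05903054]), 'grip_width': 0.013262796066874917}
```

View pics/s3.png

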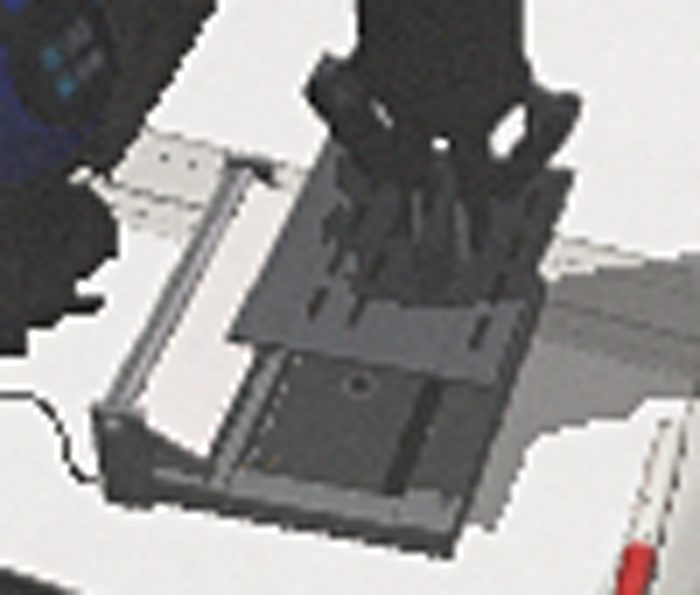

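In this crop the held cover's corners are rear-left (230,338), front-left (494,386) and front-right (575,172). The seal bar's left end is near (397,492), the apron lip's left end near (208,458), and the deck's bottom front-left corner near (446,557).

Run:
```python
from fit import *
g=lambda P:((proj("side",P)-[180,180]+.5)*7-.5).round(0).tolist()
D=[.5393,.0469,.1211]
print("deck seal L",g(W(D,[[-.049,.075,.023],[-.04,.075,.023]])),"lip",g(W(D,[[.043,.092,.036]])),"fl",g(W(D,[[-.08,.095,0],[-.08,.095,.02]])))
o=bot.observe();x,y,z=o["position"];yaw=o["tool_rot"][2]-np.pi/2
f=W([x,y,yaw],[[0.02,0.0014,0]])[0]
for zz in (z-.0103,): print("cover",g(W([f[0],f[1],yaw],[[.065,.08,zz+.004],[-.065,.08,zz],[-.065,-.08,zz+.004]])))
# pixel jacobian for 1mm in deck x, y
b=W(D,[[0,0,.05],[.001,0,.05],[0,.001,.05],[0,0,.051]]);p=proj("side",b)*7;print((p[1:]-p[0]).round(2))
```

```text
deck seal L [[402.0, 486.0], [384.0, 483.0]] lip [[208.0, 457.0]] fl [[453.0, 561.0], [452.0, 533.0]]
cover [[229.0, 337.0], [497.0, 393.0], [581.0, 170.0]]
[[-1.89 -0.34]
 [-0.61  1.32]
 [-0.1  -1.46]]
```

Call:
{"api": "move_arm", "payload": {"jaw": [255,255,255,255,255,255], "dp": [[-0.0013,0,0.022],[0,0,0.03],[0,0,0.026],[0,0,0.01],[0,0,0.004],[0,0,0]], "rotation": [[0,0,0],[0,0,0],[0,0,0],[0,0,0],[0,0,0],[0,0,0]]}}

```text
clock: 7.22
position: [0.4865, 0.038, 0.0405]
tool_rot: [3.141, 0.0, 1.691]
force: [-0.4, -0.3, -0.7]
grip_width: 0.0129
```

Run:
```python
from h import *
o=bot.observe(); print({k:o[k] for k in("clock","position","tool_rot","force","moment","grip_width")})
crop("side",180,180,100,85,7,"s4")
```

```text
{'clock': 7.225, 'position': array([0.48648369, 0.03795928, 0.04047937]), 'tool_rot': array([3.14109555e+00, 1.01540509e-04, 1.69148265e+00]), 'force': array([-0.40592555, -0.26657647, -0.69206641]), 'moment': array([ 0.04198369,  0.0332331 , -0.06119425]), 'grip_width': 0.01292688113804229}
```

View pics/s4.png

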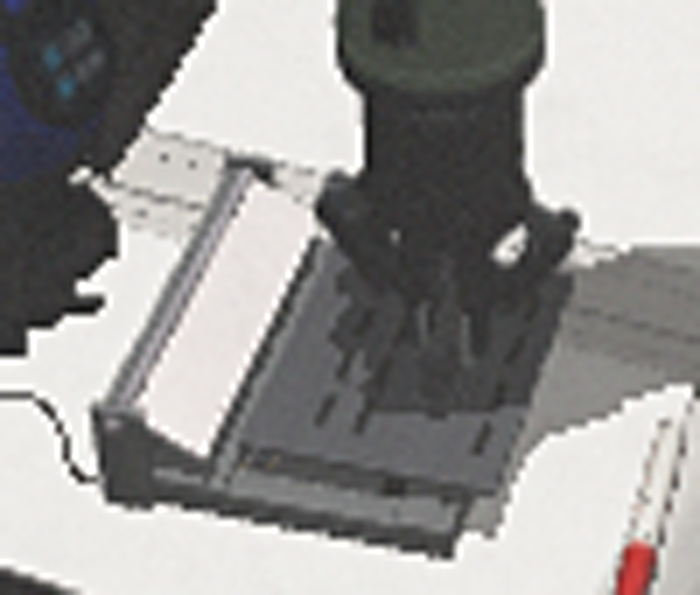

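The cover sits just in front of the lip, which runs (208,458)–(320,240), square to it and centred to the eye. Next: lower to insertion height and slide most of the way.

Call:
{"api": "move_arm", "payload": {"jaw": [255,255,255,255,255], "dp": [[0,0,0.004],[0,0,0.003],[0,0,0],[0,0.006,0],[0,0.006,0]], "rotation": [[0,0,0],[0,0,0],[0,0,0],[0,0,0],[0,0,0]]}}

```text
clock: 7.9
position: [0.4963, 0.0395, 0.0346]
tool_rot: [3.141, -0.0, 1.692]
force: [0.3, -0.1, -3.3]
grip_width: 0.013
```

Run:
```python
from h import *
o=bot.observe(); print({k:o[k] for k in("clock","position","tool_rot","force","moment","grip_width")})
```

```text
{'clock': 7.9, 'position': array([0.49627967, 0.03950484, 0.03460767]), 'tool_rot': array([ 3.14126591e+00, -4.65948395e-05,  1.69213980e+00]), 'force': array([ 0.25900011, -0.13786098, -3.30852197]), 'moment': array([-0.02120612, -0.00267188, -0.00946194]), 'grip_width': 0.012959523137194754}
```

Call:
{"api": "move_arm", "payload": {"jaw": [255,255,255,255,255,255], "dp": [[0,0.0063,0],[0,0.0063,0],[0,0.0063,0],[0,0.0063,0],[0,0.0063,0],[0,0,0]], "rotation": [[0,0,0],[0,0,0],[0,0,0],[0,0,0],[0,0,0],[0,0,0]]}}

```text
clock: 8.65
position: [0.5211, 0.0425, 0.0345]
tool_rot: [3.141, -0.0, 1.692]
force: [-0.7, -0.3, -1.9]
grip_width: 0.0132
```

Run:
```python
from h import *
o=bot.observe(); print({k:o[k] for k in("clock","position","tool_rot","force","moment","grip_width")})
crop("side",180,180,100,85,7,"s5")
```

```text
{'clock': 8.65, 'position': array([0.52105084, 0.04252385, 0.03445959]), 'tool_rot': array([ 3.14144148e+00, -1.31539324e-04,  1.69199558e+00]), 'force': array([-0.67991917, -0.30166409, -1.87160564]), 'moment': array([-0.01602524,  0.10673775,  0.0228633 ]), 'grip_width': 0.013237687548153564}
```

View pics/s5.png

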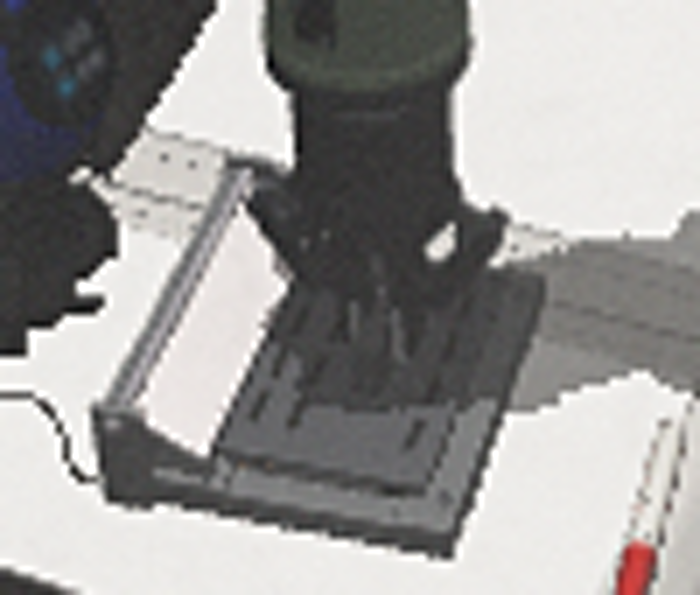

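The apron is unmoved, with its lip still at (208,458), and the rear edge is under it. Creeping towards the stop.

Call:
{"api": "move_arm", "payload": {"jaw": [255,255,255,255], "dp": [[0,0.004,0],[0,0.0025,0],[0,0.0013,0],[0,0,0]], "rotation": [[0,0,0],[0,0,0],[0,0,0],[0,0,0]]}}

```text
clock: 9.2
position: [0.527, 0.0432, 0.0345]
tool_rot: [3.142, -0.0, 1.692]
force: [-0.8, 0.2, -1.9]
grip_width: 0.0126
```

Call:
{"api": "move_arm", "payload": {"jaw": [255,255], "dp": [[0,0.0013,0],[0,0,0]], "rotation": [[0,0,0],[0,0,0]]}}

```text
clock: 9.45
position: [0.528, 0.0433, 0.0345]
tool_rot: [3.142, -0.0, 1.692]
force: [0.5, -0.5, -2.4]
grip_width: 0.0129
```

Call:
{"api": "move_arm", "payload": {"jaw": [255,255], "dp": [[0,0.0013,0],[0,0,0]], "rotation": [[0,0,0],[0,0,0]]}}

```text
clock: 9.7
position: [0.5287, 0.0432, 0.0344]
tool_rot: [-3.141, 0.0, 1.692]
force: [-3.1, -1.7, -1.4]
grip_width: 0.0131
```

Call:
{"api": "move_arm", "payload": {"jaw": [255,255], "dp": [[0,0.0009,0],[0,0,0]], "rotation": [[0,0,0],[0,0,0]]}}

```text
clock: 9.95
position: [0.5289, 0.0431, 0.0343]
tool_rot: [-3.14, 0.001, 1.692]
force: [-5.6, -2.1, 0.3]
grip_width: 0.013
```

Run:
```python
from h import *
o=bot.observe(); print({k:o[k] for k in("clock","position","tool_rot","force","moment","grip_width")})
```

```text
{'clock': 9.95, 'position': array([0.52887343, 0.04310186, 0.03428446]), 'tool_rot': array([-3.13981029e+00,  6.08403807e-04,  1.69218751e+00]), 'force': array([-5.61392528, -2.13810726,  0.34589154]), 'moment': array([-0.42599411,  1.21302288,  0.32254506]), 'grip_width': 0.012989253601114845}
```

The force rises to about 6 N where the stop rail should be, at deck x ≈ -11 for the fin. I'll ease off about 0.5 mm and lower.

Call:
{"api": "move_arm", "payload": {"jaw": [255,255,255,255,255], "dp": [[0,-0.001,0],[0,0,0.0015],[0,0,0.0015],[0,0,0.0013],[0,0,0]], "rotation": [[0,0,0],[0,0,0],[0,0,0],[0,0,0],[0,0,0]]}}

```text
clock: 10.58
position: [0.5288, 0.0435, 0.0311]
tool_rot: [-3.141, 0.0, 1.692]
force: [-5.1, -0.8, 3.1]
grip_width: 0.013
```

Run:
```python
from h import *
o=bot.observe(); print({k:o[k] for k in("clock","position","tool_rot","force","moment","grip_width")})
```

```text
{'clock': 10.575, 'position': array([0.52884973, 0.04345541, 0.03105238]), 'tool_rot': array([-3.14137398e+00,  9.07821247e-05,  1.69222960e+00]), 'force': array([-5.10489273, -0.83380724,  3.12004059]), 'moment': array([-0.27592283,  1.22163248,  0.29410951]), 'grip_width': 0.01299102416770498}
```

Call:
{"api": "move_arm", "payload": {"jaw": [255,255,255], "dp": [[0,-0.0005,0.001],[0,0,0.0008],[0,0,0]], "rotation": [[0,0,0],[0,0,0],[0,0,0]]}}

```text
clock: 10.95
position: [0.5288, 0.0435, 0.0302]
tool_rot: [3.141, 0.0, 1.692]
force: [-8.9, -1.9, 17.5]
grip_width: 0.013
```

Call:
{"api": "move_arm", "payload": {"jaw": [255,255,255], "dp": [[0,0,0.001],[0,0,0],[0,0,0]], "rotation": [[0,0,0],[0,0,0],[0,0,0]]}}

```text
clock: 11.32
position: [0.5288, 0.0435, 0.0302]
tool_rot: [3.141, 0.001, 1.692]
force: [-13.9, -3.0, 37.9]
grip_width: 0.0131
```

Run:
```python
from h import *
o=bot.observe(); print({k:o[k] for k in("clock","position","tool_rot","force","moment","grip_width")})
```

```text
{'clock': 11.325, 'position': array([0.5287874 , 0.04346569, 0.03018272]), 'tool_rot': array([3.14063432e+00, 6.43234899e-04, 1.69216195e+00]), 'force': array([-13.92061132,  -2.98251938,  37.91831228]), 'moment': array([-0.54519276,  2.96944206,  0.21209671]), 'grip_width': 0.013136126180095159}
```

The cover has bottomed, with TCP z = 0.0302 against an expected 0.0303. I'll relax to a moderate press.

Call:
{"api": "move_arm", "payload": {"jaw": [255,255,255,255], "dp": [[0,-0.0006,-0.001],[0,0,0],[0,0,0],[0,0,0]], "rotation": [[0,0,0],[0,0,0],[0,0,0],[0,0,0]]}}

```text
clock: 11.82
position: [0.5288, 0.0435, 0.0302]
tool_rot: [3.14, 0.0, 1.692]
force: [-3.4, -1.4, 14.0]
grip_width: 0.0132
```

Run:
```python
from fit import *
o=bot.observe(); print({k:o[k] for k in("clock","position","tool_rot","force","moment","grip_width")})
D=[.5393,.0469,.1211];x,y,_=o["position"];d=np.array([x-D[0],y-D[1]]);c,s=np.cos(D[2]),np.sin(D[2]);print("TCP in deck",c*d[0]+s*d[1],-s*d[0]+c*d[1])
im=grab_frame("side")
g=lambda P:((proj("side",P)-[180,180]+.5)*7-.5).round(0).tolist()
H=W(D,[[-.055,0,0]])[0] # cover front at home
print("cover front L/R top",g(W(D,[[-.055,.08,.025],[-.055,-.08,.025]])), "deck front L/R top",g(W(D,[[-.08,.095,.02],[-.08,-.095,.02]])),"lip L",g(W(D,[[.043,.092,.036]])))
a=crop("side",180,180,100,85,7,"s6",im)
```

```text
{'clock': 11.825, 'position': array([0.52876171, 0.04345849, 0.03024935]), 'tool_rot': array([3.14004092e+00, 7.39295118e-05, 1.69213483e+00]), 'force': array([-3.38207307, -1.44223729, 13.95107339]), 'moment': array([-0.34927328,  0.98228061,  0.24250703]), 'grip_width': 0.013200390217741092}
TCP in deck -0.010876862508670291 -0.0021432323313083997
cover front L/R top [[410.0, 493.0], [498.0, 277.0]] deck front L/R top [[452.0, 533.0], [551.0, 274.0]] lip L [[208.0, 457.0]]
```

View pics/s6.png

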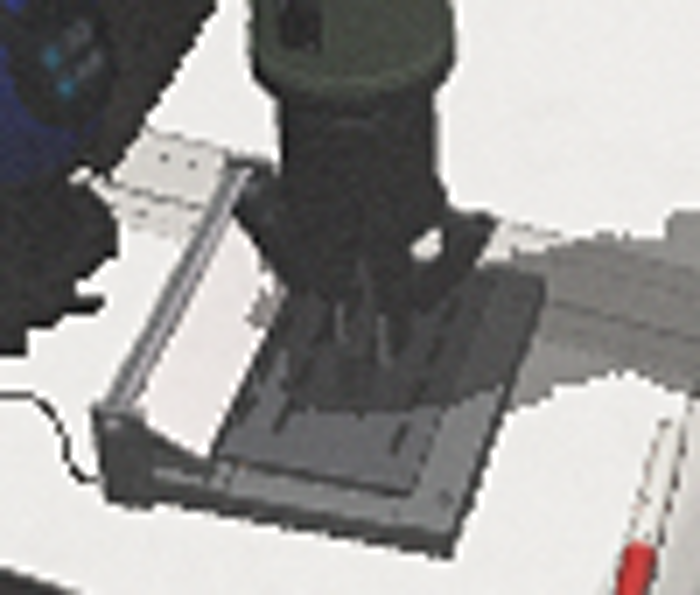

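The apron lip is still at (208,458). The cover's front-left corner is near (410,492), against a predicted (410,493), and it lies flat and square on the ledges. Handing in while pressing with about 14 N.

```bash
python3 -c "
from workcell import workorder,bot
o=bot.observe();print(o['force'],o['position']);print(workorder.job_done())"
```

```text
[-5.14702058 -1.5865906  13.60133669] [0.52878826 0.04345423 0.03026842]
the job is handed in; nothing more can be done
None
```

I laid the cover on the ledges, slid it under the apron to the stop rail and pressed it flat. I handed the job in at about 12 s, still gripping the fin and pressing down with about 14 N.

- **At the stop:** a contact force of about 5 N built up with the fin at deck x ≈ -11 mm (-10 expected), and about 5 N still rested on the rail at hand-in. The slight sideways moment there may mean one rear corner touched first, a yaw error I put at well under a degree and did not correct.
- **Seal bar:** the cover bottomed at TCP z = 30.2 mm, against 30.3 mm expected for lying flat, and more push did not lower it further. I take the bar to be fully down from this; it cannot be seen under the cover.
- **Centring:** I estimate the cover is within about 1–2 mm of centre. The visible front-left corner matched its predicted position to about 1 px; the right side was hidden by the gripper.
- **Apron and bystanders:** the apron's lip showed no movement in any picture. I made no contact with the petri dish, vial or rack, but took no final picture of them.
- **Force overshoot:** the press briefly reached 38 N at the wrist, about three times the 8–12 N needed, before I eased it back. That push went through the fingers, and it stayed under the wrist limit.

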